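Load the drying rack in the joinery shop

ROBOT

A 6-joint arm with a two-finger parallel gripper is mounted at the origin on the work surface. World frame = base frame: x ahead of the robot, y to its left, z up, the work surface at z = 0. Lengths are in m, angles in rad, forces in N, time in s.
With the tool pointing down it reaches from about 0.35 to 0.775 m from the base axis. Payload 5.5 kg.
Tool frame: the origin (TCP) lies between the finger pads; the fingertips stand 8 mm ahead of it and the grasp point (between the pads) lies 11 mm behind it; z points along the fingers, y is the line along which they close (so a half turn about z gives the same grasp; the last joint's range is limited). The gripper opens to 85 mm and grips with 20 to 120 N. Pads are 22 mm wide; open, the fingers measure 114 mm over their backs; the gripper's body (76 mm by 85 mm) begins 54 mm behind the grasp point. The pads swing forward as they close: fully open they stand 13 mm farther back than shut.
Start: joints at [-1.327, 0.313, 0.046, 1.304, 0, 1.431], TCP at [0.215, -0.533, 0.239] pointing down, gripper open.
Joint ranges: [-2.76, 2.76], [-0.86, 1.69], [-1.03, 1.26], [-2.2, 2.34], [-1.47, 1.5], [-3.14, 3.14]. Speed limits (rad/s): [2.57, 2.57, 3.14, 3.14, 3.14, 3.14].

INTERFACE

Orientations are given as a unit quaternion [w, x, y, z].
In Python, from workcell import status, vision, job gives the robot as it stands. The module is installed in compiled form; this text tells all that it offers.
- The arm moves only by the tool apply_moves, never from a script. Its argument "moves" is one flat list of numbers, 6 for each row, row after row: the shift along the world's x, y, z in units of 25 mm (1.0 is 25 mm), then the turn, a rotation vector about the world's x, y, z in rad. In form: [x, y, z, rx, ry, rz, x, y, z, rx, ry, rz, ...]. A call has 1 to 20 rows; each row is the pose to reach, as a shift and turn from the pose commanded when the call began; what a row does not reach only later rows make up. A row lasts 1/12 s, in which the tool goes at most 41.7 mm and 7.16 degrees, less where a joint would pass 70% of its speed; a pose out of reach is approached as far as the arm can. A call with a gripper value outside its range is refused whole. "claw" is the opening in per cent of the stroke, from 0 (shut) to 100 (fully open), set as the call begins (left out, the last holds). The fingers move at their own pace and stop on an object; "newtons" is the grip in N (left out, the last holds). Time passes only in rows, so rows that repeat a pose let the fingers close. It gives the time, the measured TCP pose, the force, the opening and the grip force at its end, in the units of the state.
- status.get_state(): the state, without advancing time (a new reading comes with each control period).
- vision.read_camera(name): name is "scene" or "top" or "wrist"; returns a dict with "image" (400x640x3 uint8, blue, green, red), "camera_matrix" (3x3 intrinsics, pixels), "camera_from_world" (4x4, takes a point from world to camera coordinates). Camera axes: x right, y down, z forward; pixel columns grow to the right and rows downward; lengths in m; the calibration is good to about 2 mm. A picture is of the moment at which its call begins. There is no depth.
- job.hand_in(): hands the job in; it is judged then, once.
The state is a dict: "clock": time; "joint_pos": joint angles; "qvel": joint speeds; "tau": joint torques, N m; "tcp_pos": TCP position; "orientation": TCP orientation; "wrist_force": force on the tool from outside, world axes, zero at the start; "ft_torque": the same for the moment, N m; "finger_gap": finger opening in m; "grip_force": force on a finger pad.
Only numpy, scipy, OpenCV 4.12 (cv2) and the standard library are available. Lean on these libraries where they do the work, as an engineer would, in place of code of your own. Each camera call takes 0.05 s, during which the arm holds its last target. There are 200 camera calls.

TASK

Take the dry dark leg off the drying rack and lay it in the blue tray, lay every pale leg that is there centred and straight across the two sloping battens, its square ends on the battens and a visible gap between neighbours, and hang the brush pail by its grip on the hook. When all of that is done, push the fan's lever fully over to on. Leave the sanding block, jar, bottle and tape measure where they are.

Things in the scene. Friction and masses are not known exactly. Their poses are not given: they have to be found in the camera images.
- rack: The fixed wooden drying rack: two low stands that carry two parallel narrow battens (see bars). Origin at its foot, centre, on the bench; y along the battens, x from the low batten (nearer the robot) to the high one.
- bars: The rack's two battens, fixed to it. Origin midway between them at mid length, in the plane of their tops, 115 above the bench. y along the battens (400 long, rubber-faced tops 14 wide, room for four legs about 95 apart); x points up the slope across them, 0.28 rad above level; z normal to it. Batten centre lines at x = -48 and +48. A leg across both has its origin 15 above this plane, its x along this x, either way.
- hook: The fixed hook stand: a steel post 16 thick and 165 tall on a round foot of 100 diameter. Origin at the post's foot. A steel arm, 8 thick, runs from the post's top to its own -x (towards the robot), almost level, its top at 170 to 172, and ends in a tip that turns up, 118 from the post and 186 high.
- hook_seat (a point): Top of the hook's arm at its lowest place, 70 from the post's axis, 170 above the bench: where the pail's grip should hang.
- pail: Small empty aluminium brush pail, 74 across the rim, 65 high, about 220 g, with a stiff upright steel bail that does not swing. Origin under its centre; z up; the bail stands over the middle with its grip along y; between grip and rim is an open gap of 50, and the bail's uprights stand at y = +38 and -38.
- pail_grip (a point): Centre of the pail's red round grip, a bar of 20 diameter and 52 long along the pail's y, 125 above the pail's underside.
- tray: Fixed shallow blue tray, 260 (x) by 135 (y), 28 high, 6 thick walls and floor, open on top. Origin under its centre.
- dry_leg: A leg of the same shape and size as the others but of dark wood, already dry. Origin at its middle, x along its length. At first it lies across the rack's two battens, and slopes with them.
- fan_switch_base: The fixed grey box, 70 x 50 x 25, of the drying fan's toggle switch. Origin under its centre. The lever hinges on its y axis 22 above the bench and swings in its x-z plane.
- fan_switch (a joint): Angle of the switch lever: 0 off, leaning 0.5 rad from upright to the box's -x; 1.0 rad fully on, leaning as far to +x. A small stiffness (under 1 N at the knob) holds it where it is left.
- fan_switch_tip (a point): Centre of the red ball knob, 26 in diameter, at the end of the 80 long lever.
- sanding_block: Orange and cork sanding block, 90 x 45 x 30, loose near the rack; not part of the job. Origin under its centre.
- wax_jar: Amber jar, 56 across, 50 high; not part of the job. Origin under its centre.
- glue_bottle: Yellow bottle, 54 across, 160 high; not part of the job. Origin under its centre.
- tape: Yellow tape measure, 65 x 35 x 60; not part of the job. Origin under its centre.
- leg1: A freshly oiled turned furniture leg of pale wood, 190 long: a 30 x 30 square block 65 long at each end and a round turned waist, 24 in diameter and 60 long, in the middle; 100 g. Origin at its very middle, on its axis; x along its length. At first it lies on the bench (origin 15 above it). One of three or four such legs; None if not there.
- leg2: A freshly oiled turned furniture leg of pale wood, 190 long: a 30 x 30 square block 65 long at each end and a round turned waist, 24 in diameter and 60 long, in the middle; 100 g. Origin at its very middle, on its axis; x along its length. At first it lies on the bench (origin 15 above it). One of three or four such legs; None if not there.
- leg3: A freshly oiled turned furniture leg of pale wood, 190 long: a 30 x 30 square block 65 long at each end and a round turned waist, 24 in diameter and 60 long, in the middle; 100 g. Origin at its very middle, on its axis; x along its length. At first it lies on the bench (origin 15 above it). One of three or four such legs; None if not there.
- leg4: A freshly oiled turned furniture leg of pale wood, 190 long: a 30 x 30 square block 65 long at each end and a round turned waist, 24 in diameter and 60 long, in the middle; 100 g. Origin at its very middle, on its axis; x along its length. At first it lies on the bench (origin 15 above it). One of three or four such legs; None if not there.
Things that resemble listed ones, but are neither listed nor needed, are in the scene too. Leave any red look-alike of the leg1 alone. Leave any green look-alike of the fan_switch_base alone.

How it is judged:
On the way, in this order (a step that is already met when the one before it is completed fails the run):
1. the dry leg lies in the tray, every pale leg lies across the battens, the pail hangs on the hook, and the fan is not on yet (x of leg1 in the frame of bars between -0.02 and 0.02 m and y of leg1 in the frame of bars between -0.185 and 0.185 m and z of leg1 in the frame of bars between 0.009 and 0.021 m and angle between the x axis of each of leg1, leg2, leg3, leg4 and the x axis of bars, either way round below 0.2 rad and linear speed of each of leg1, leg2, leg3, leg4, dry_leg below 0.03 m/s and x of leg2 in the frame of bars between -0.02 and 0.02 m and y of leg2 in the frame of bars between -0.185 and 0.185 m and z of leg2 in the frame of bars between 0.009 and 0.021 m and x of leg3 in the frame of bars between -0.02 and 0.02 m and y of leg3 in the frame of bars between -0.185 and 0.185 m and z of leg3 in the frame of bars between 0.009 and 0.021 m and x of leg4 in the frame of bars between -0.02 and 0.02 m and y of leg4 in the frame of bars between -0.185 and 0.185 m and z of leg4 in the frame of bars between 0.009 and 0.021 m and distance between leg1 and leg2 above 0.036 m and distance between each of leg1, leg2 and leg3 above 0.036 m and distance between each of leg1, leg2, leg3 and leg4 above 0.036 m and x of dry_leg in the frame of tray between -0.06 and 0.06 m and y of dry_leg in the frame of tray between -0.055 and 0.055 m and z of dry_leg in the frame of tray between 0.01 and 0.032 m and x of pail_grip in the frame of hook between -0.105 and -0.03 m and y of pail_grip in the frame of hook between -0.026 and 0.026 m and z of pail_grip in the frame of hook between 0.165 and 0.195 m and contact force between pail and hook above 0.8 N and angle between pail's own z axis and vertical below 0.3 rad and linear speed of pail below 0.06 m/s and value of joint fan_switch below 0.8 rad), for 0.2 s.
2. the fan's lever is over to on (value of joint fan_switch above 0.9 rad), for 0.2 s.
At the end, for the whole second after the job is handed in: Each pale leg rests across both battens: middle within 20 mm of midway, in their plane within 6 mm, within 0.2 rad of square, centres 36 mm or more apart; dark leg flat in the tray; pail hangs still on the hook arm, upright within 0.3 rad; lever past 0.9 rad; all at rest (x of leg1 in the frame of bars between -0.02 and 0.02 m and y of leg1 in the frame of bars between -0.185 and 0.185 m and z of leg1 in the frame of bars between 0.009 and 0.021 m and angle between the x axis of each of leg1, leg2, leg3, leg4 and the x axis of bars, either way round below 0.2 rad and linear speed of each of leg1, leg2, leg3, leg4, dry_leg below 0.03 m/s and x of leg2 in the frame of bars between -0.02 and 0.02 m and y of leg2 in the frame of bars between -0.185 and 0.185 m and z of leg2 in the frame of bars between 0.009 and 0.021 m and x of leg3 in the frame of bars between -0.02 and 0.02 m and y of leg3 in the frame of bars between -0.185 and 0.185 m and z of leg3 in the frame of bars between 0.009 and 0.021 m and x of leg4 in the frame of bars between -0.02 and 0.02 m and y of leg4 in the frame of bars between -0.185 and 0.185 m and z of leg4 in the frame of bars between 0.009 and 0.021 m and distance between leg1 and leg2 above 0.036 m and distance between each of leg1, leg2 and leg3 above 0.036 m and distance between each of leg1, leg2, leg3 and leg4 above 0.036 m and x of dry_leg in the frame of tray between -0.06 and 0.06 m and y of dry_leg in the frame of tray between -0.055 and 0.055 m and z of dry_leg in the frame of tray between 0.01 and 0.032 m and x of pail_grip in the frame of hook between -0.105 and -0.03 m and y of pail_grip in the frame of hook between -0.026 and 0.026 m and z of pail_grip in the frame of hook between 0.165 and 0.195 m and contact force between pail and hook above 0.8 N and angle between pail's own z axis and vertical below 0.3 rad and linear speed of pail below 0.06 m/s and value of joint fan_switch above 0.9 rad); the robot touches nothing.
It fails at once if a thing that is not part of the job is shoved away (over 5 cm) (distance of any of sanding_block, wax_jar, glue_bottle, tape from where it was at the start of the episode above 0.05 m).
Of leg1, leg2, leg3, leg4 only 3 to 4 are there at a start; the rules pass over those that are not, and their reading is None.
At some moment in a run one of leg1, leg2, leg3, leg4, dry_leg may be knocked a few centimetres aside while the robot is not near it.
It also fails if it takes over 210 s, if anything falls off the work surface, if the arm or the gripper's body presses on something with over 40 N, if the wrist force passes 120 N, or if a joint passes its speed limit or range.

## Working session

There is one attempt and no reset: what is moved stays moved. The work goes in short steps, Python scripts to look and compute and a tool call to move; the robot and the scene stay as the last step left them, time stands still between calls to the robot, and variables do not carry over. Pictures are saved under pics/ and viewed, at most 17 in all, crops included, and the job is handed in when it is done.

Besides the shell and the picture viewer there is one more tool, called after "Emit:" as a command line: name --argument value ..., lists and objects as JSON in quotes. apply_moves: Moves the arm, as the interface text tells. Its arguments: {"type":"object","properties":{"moves":{"type":"array","items":{"type":"number"}},"claw":{"type":"number"},"newtons":{"type":"number"}},"required":["moves"]}

```bash
mkdir -p pics; cat > h.py <<'E'
import numpy as np, cv2
from workcell import status, vision, job
def cam(n,save=None):
    c=vision.read_camera(n)
    if save: cv2.imwrite('pics/'+save,c['image'])
    return c
def pix2w(c,uv,z):
    uv=np.atleast_2d(np.array(uv,float)); K=np.array(c['camera_matrix']);T=np.array(c['camera_from_world'])
    R,t=T[:3,:3],T[:3,3]; o=-R.T@t
    d=(R.T@np.linalg.inv(K)@np.c_[uv,np.ones(len(uv))].T).T
    z=np.broadcast_to(z,len(uv))
    return o+d*((z-o[2])/d[:,2])[:,None]
def w2pix(c,p):
    p=np.atleast_2d(np.array(p,float));K=np.array(c['camera_matrix']);T=np.array(c['camera_from_world'])
    q=(T[:3,:3]@p.T).T+T[:3,3]; q=(K@q.T).T; return q[:,:2]/q[:,2:]
E
python3 - <<'E'
from h import *
for n in('top','scene'):
    c=cam(n,n+'0.png'); T=c['camera_from_world']; print(n,np.round(-T[:3,:3].T@T[:3,3],3))
print(status.get_state())
E
```

```text
top [ 0.264 -0.045  1.631]
scene [ 1.265 -0.178  1.164]
{'clock': 0.1, 'joint_pos': array([-1.32657841e+00,  3.13933704e-01,  4.50982444e-02,  1.30364204e+00,
       -2.23214176e-05,  1.43117552e+00]), 'qvel': array([ 0.00180749, -0.00268277,  0.00203748,  0.00226662, -0.0007323 ,
        0.00077392]), 'tau': array([ 1.79937884e-03, -4.81724775e+01,  2.99243510e+01,  1.27639709e-02,
       -1.68492174e-04, -3.34107973e-06]), 'tcp_pos': array([ 0.21518949, -0.53272107,  0.23849559]), 'orientation': array([-8.38851290e-04,  9.81639589e-01,  1.90743309e-01, -5.50867370e-05]), 'wrist_force': array([0.01154589, 0.0008814 , 0.51973265]), 'ft_torque': array([-0.01083894,  0.04556652, -0.00478103]), 'grip_force': 0.0, 'finger_gap': 0.08537395356141796}
```

View pics/top0.png

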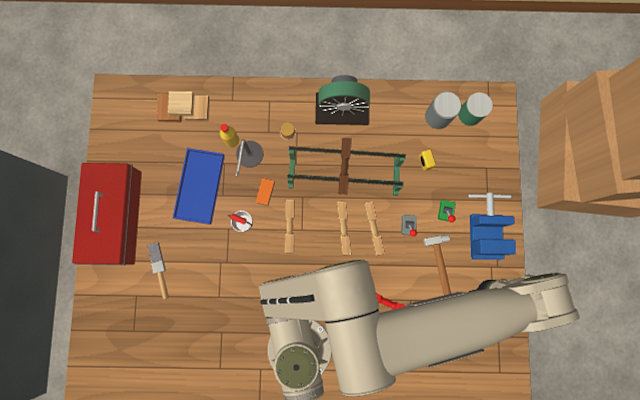

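View pics/scene0.png

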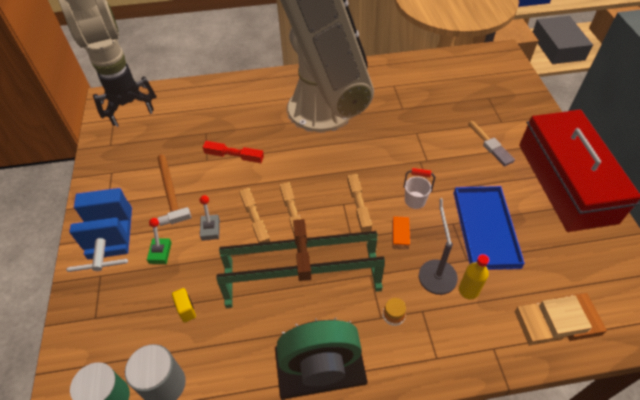

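The top view shows three pale legs at (290,226), (344,228) and (374,228). The dark leg is at (345,165), the tray at (199,186), the pail at (240,221) and the hook at (248,153). The grey switch is at (409,225).

Look-alikes: the red leg at (390,300) and the green switch at (447,210), both to be left alone. The bottle is at (228,133), the jar at (287,130), the block at (265,191) and the tape at (427,159). The grey switch and the pale/dark legs match the description, so I'll check them in one crop.

```bash
python3 - <<'E'
import cv2
a=cv2.imread('pics/top0.png')[118:265,170:460]
a=cv2.resize(a,None,fx=2.75,fy=2.75,interpolation=cv2.INTER_CUBIC);cv2.imwrite('pics/c1.png',a)
a=cv2.imread('pics/scene0.png')[135:305,190:490]
a=cv2.resize(a,None,fx=2.6,fy=2.6,interpolation=cv2.INTER_CUBIC);cv2.imwrite('pics/c2.png',a)
E
```

```text
(no output)
```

View pics/c1.png

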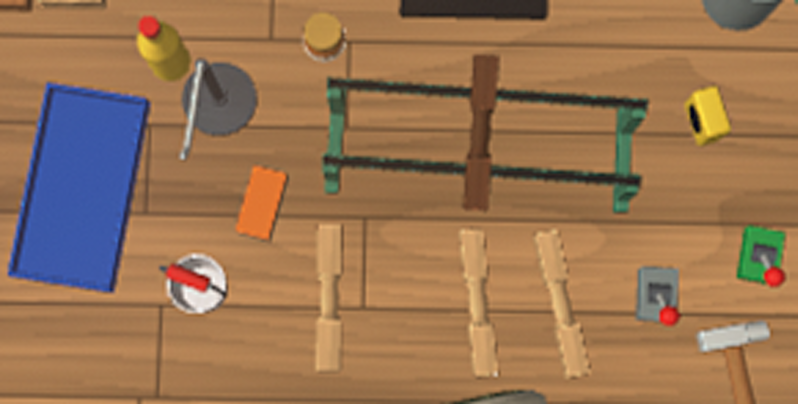

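View pics/c2.png

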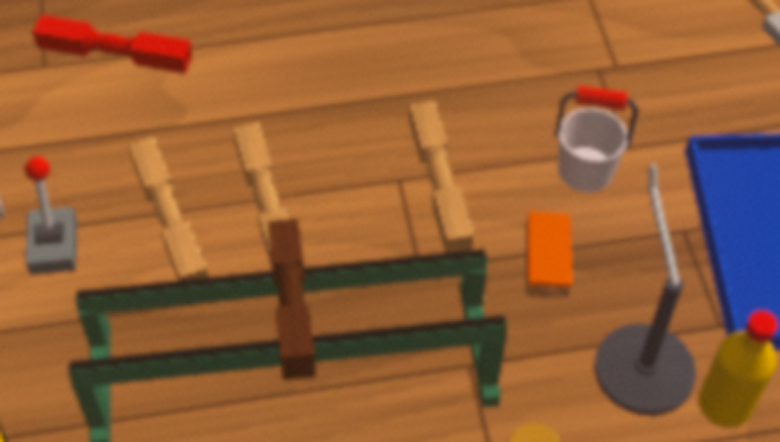

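Crop check: the choices hold. The pale legs are at c1 (329,298), (479,303) and (563,304), the dark leg is centred near (481,132), and the grey box is at (658,294) with its knob towards the robot. Next I'll compute positions.

```bash
python3 - <<'E'
from h import *
c=cam('top')
def P(name,pts,z):
    pts=np.array(pts,float)/2.75+[170,118]
    w=pix2w(c,pts,z); 
    print(name,[tuple(np.round(x[:2],3)) for x in w], 'mean',np.round(w[:,:2].mean(0),3), 'dir',np.round(np.arctan2(*(w[0]-w[-1])[[1,0]]),3) if len(w)>1 else '')
P('A',[(330,225),(328,370)],.03)
P('B',[(472,231),(486,376)],.03)
P('C',[(548,232),(578,376)],.03)
P('dry',[(486,55),(477,210)],[.173,.118])
P('low',[(324,160),(640,182)],.1017)
P('high',[(329,84),(648,105)],.128)
P('tray',[(50,83),(149,100),(113,292),(8,275)],.028)
P('grip',[(168,267),(208,288)],.13)
P('rim',[(197,284)],.065)
P('hooktip',[(183,158)],.186);P('hookpost',[(202,62)],.172);P('foot',[(220,99)],.004)
P('box',[(658,294)],.025);P('knob',[(669,316)],.092);P('box corners',[(642,268),(679,268),(675,322),(637,320)],.025)
P('block',[(262,203)],.03);P('green',[(761,254)],.025);P('gknob',[(774,276)],.092)
P('bottle',[(150,26)],.16);P('jar',[(323,36)],.05);P('tape',[(707,115)],.06)
E
```

```text
A [(np.float64(0.519), np.float64(0.044)), (np.float64(0.331), np.float64(0.041))] mean [0.425 0.043] dir 0.013
B [(np.float64(0.514), np.float64(-0.141)), (np.float64(0.327), np.float64(-0.161))] mean [ 0.421 -0.151] dir 0.105
C [(np.float64(0.515), np.float64(-0.24)), (np.float64(0.329), np.float64(-0.278))] mean [ 0.422 -0.259] dir 0.204
dry [(np.float64(0.707), np.float64(-0.147)), (np.float64(0.527), np.float64(-0.142))] mean [ 0.617 -0.144] dir -0.031
low [(np.float64(0.589), np.float64(0.049)), (np.float64(0.569), np.float64(-0.346))] mean [ 0.579 -0.148] dir 1.519
high [(np.float64(0.68), np.float64(0.044)), (np.float64(0.661), np.float64(-0.352))] mean [ 0.67  -0.154] dir 1.523
tray [(np.float64(0.702), np.float64(0.418)), (np.float64(0.681), np.float64(0.287)), (np.float64(0.426), np.float64(0.321)), (np.float64(0.446), np.float64(0.457))] mean [0.564 0.371] dir -0.151
grip [(np.float64(0.447), np.float64(0.233)), (np.float64(0.423), np.float64(0.183))] mean [0.435 0.208] dir 1.108
rim [(np.float64(0.435), np.float64(0.207))] mean [0.435 0.207] dir 
hooktip [(np.float64(0.5
[... 276 characters left out ...]
loat64(0.402), np.float64(-0.382))] mean [ 0.402 -0.382] dir 
box corners [(np.float64(0.47), np.float64(-0.363)), (np.float64(0.471), np.float64(-0.411)), (np.float64(0.401), np.float64(-0.404)), (np.float64(0.403), np.float64(-0.355))] mean [ 0.436 -0.383] dir -0.105
block [(np.float64(0.546), np.float64(0.133))] mean [0.546 0.133] dir 
green [(np.float64(0.492), np.float64(-0.518))] mean [ 0.492 -0.518] dir 
gknob [(np.float64(0.455), np.float64(-0.514))] mean [ 0.455 -0.514] dir 
bottle [(np.float64(0.74), np.float64(0.263))] mean [0.74  0.263] dir 
jar [(np.float64(0.766), np.float64(0.058))] mean [0.766 0.058] dir 
tape [(np.float64(0.667), np.float64(-0.442))] mean [ 0.667 -0.442] dir
```

```bash
cat >> h.py <<'E'
from scipy.spatial.transform import Rotation as R
def tgt(p,yaw,pitch=0,off=0,show=True):
    """shift (25mm units) and rotvec to put TCP at p + off*toolz; yaw is that of tool x flipped by pi"""
    s=status.get_state(); q=s['orientation']; Rc=R.from_quat([q[1],q[2],q[3],q[0]])
    Rt=R.from_euler('z',yaw)*R.from_euler('y',-pitch)*R.from_matrix(np.diag([-1.,1,-1]))
    t=np.array(p)+off*Rt.apply([0,0,1])
    print(np.round((t-s['tcp_pos'])/.025,2),np.round((Rt*Rc.inv()).as_rotvec(),3),'tcp',np.round(t,3))
E
python3 -c "
from h import *
tgt([.621,-.144,.25],-.04,0)
tgt([.621,-.144,.1294],-.045,.28,-.08)"
```

```text
[16.23 15.55  0.46] [ 0.000e+00 -2.000e-03  2.718e+00] tcp [ 0.621 -0.144  0.25 ]
[15.35 15.59 -1.29] [-0.382 -0.067  2.689] tcp [ 0.599 -0.143  0.206]
```

Emit:
apply_moves --moves '[2,2,2,0,0,0.15,15.4,15.6,1.0,0,0,2.7,15.4,15.6,1.0,0,0,2.7,15.4,15.6,1.0,0,0,2.7,15.4,15.6,1.0,0,0,2.7,15.4,15.6,1.0,0,0,2.7,15.4,15.6,1.0,0,0,2.7,15.4,15.6,1.0,0,0,2.7,15.4,15.6,1.0,0,0,2.7,15.4,15.6,1.0,0,0,2.7,15.4,15.6,1.0,0,0,2.7,15.4,15.6,1.0,0,0,2.7,15.4,15.6,1.0,0,0,2.7,15.4,15.6,1.0,0,0,2.7,15.4,15.6,1.0,0,0,2.7,15.4,15.6,1.0,0,0,2.7,15.4,15.6,1.0,0,0,2.7,15.4,15.6,1.0,0,0,2.7,15.4,15.6,1.0,0,0,2.7,15.4,15.6,1.0,0,0,2.7]' --claw 75 --newtons 30

```text
clock: 1.82
tcp_pos: [0.6001, -0.143, 0.2638]
orientation: [-0.0, 0.125, 0.992, 0.0]
wrist_force: [0.3, 0.2, 0.1]
finger_gap: 0.0643
grip_force: 0.0
```

```bash
python3 -c "
from h import *
s=status.get_state();print(s['joint_pos'],s['finger_gap'])
cam('wrist','w1.png'); cam('top','t1.png')
a=cv2.imread('pics/w1.png');b=cv2.imread('pics/t1.png');cv2.imwrite('pics/m1.png',np.hstack([cv2.resize(a,(400,250)),cv2.resize(b,(400,250))]))
tgt([.621,-.144,.1294],-.045,.28,-.07)"
```

```text
[-3.64052841e-01  3.94325282e-01  2.22096675e-01  1.39954132e+00
  6.65702506e-05 -1.12588842e-01] 0.06426710602656227
[ 0.06 -0.   -2.69] [-0.043 -0.278  0.211] tcp [ 0.602 -0.143  0.197]
```

View pics/m1.png

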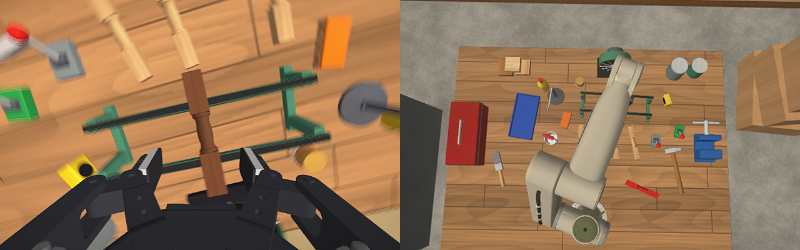

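The wrist view (left) shows the dark leg across the battens between the fingers, around (200,130). The top view shows no pale leg where the arm had been, only the red look-alike, so there are three pale legs. Next I go to the tilted pre-grasp and then the grasp.

Emit:
apply_moves --moves '[0.1,0,-1,-0.02,-0.14,0.1,0.1,0,-2,-0.043,-0.278,0.211,0.1,0,-2.7,-0.043,-0.278,0.211,0.1,0,-2.7,-0.043,-0.278,0.211,0.1,0,-2.7,-0.043,-0.278,0.211]'

```text
clock: 2.33
tcp_pos: [0.5962, -0.1408, 0.1917]
orientation: [0.133, 0.025, 0.991, -0.001]
wrist_force: [0.8, -0.7, 1.3]
finger_gap: 0.0642
grip_force: 0.0
```

```bash
python3 -c "
from h import *
c=cam('wrist','w2.png')
bx=R.from_euler('z',-.05)*R.from_euler('y',-.28)
o=np.array([.6245,-.151,.115])
a=c['image'].copy()
# outline predicted leg top face, battens
def seg(p,q,col):
    p,q=w2pix(c,[p,q]); cv2.line(a,tuple(int(v) for v in p),tuple(int(v) for v in q),col,1)
W=lambda x,y,z:o+bx.apply([x,y,z])
for x in(-48,48): seg(W(x/1e3,-.2,0),W(x/1e3,.2,0),(255,0,255))
for y in(-.015,.015): seg(W(-.095,y,.03)+[0,.007,0],W(.095,y,.03)+[0,.007,0],(255,255,0))
for x in(-.095,.095): seg(W(x,-.015,.03)+[0,.007,0],W(x,.015,.03)+[0,.007,0],(255,255,0))
cv2.imwrite('pics/w2a.png',a)
tgt([.621,-.144,.1294],-.045,.28,.005)"
```

```text
[ 0.84 -0.05 -2.88] [-0.002 -0.003  0.005] tcp [ 0.622 -0.144  0.125]
```

View pics/w2a.png

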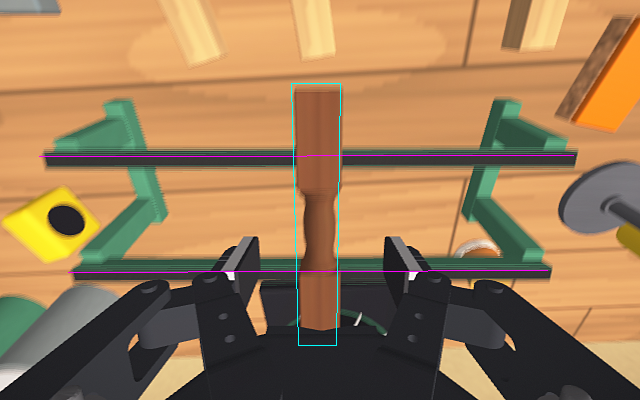

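The wrist view shows the battens (v≈156 and 271) and the dark leg (u 292–341, waist near v 226) within 2–4 mm of the prediction. I'll descend and grip.

Emit:
apply_moves --moves '[0.45,0,-1.4,0,0,0,0.93,-0.1,-2.88,0,0,0,0.93,-0.1,-2.88,0,0,0,0.93,-0.1,-2.88,0,0,0,0.93,-0.1,-2.88,0,0,0]'

```text
clock: 2.8
tcp_pos: [0.6293, -0.1469, 0.1282]
orientation: [0.142, 0.023, 0.99, -0.004]
wrist_force: [0.3, -0.5, -1.0]
finger_gap: 0.0644
grip_force: 0.0
```

Emit:
apply_moves --moves '[0,0,0,0,0,0,0,0,0,0,0,0,0,0,0,0,0,0,0,0,0,0,0,0,0,0,0,0,0,0,0,0,0,0,0,0,-0.3,0,1.5,0,0,0,-0.9,0,3,0,0,0,-1,0,4,0,0,0,-1,0,5,0,0,0,-1,0,5,0,0,0]' --claw 0 --newtons 40

```text
clock: 3.72
tcp_pos: [0.6035, -0.1469, 0.2575]
orientation: [0.145, 0.022, 0.989, -0.006]
wrist_force: [1.2, -0.4, 0.8]
finger_gap: 0.0225
grip_force: 39.8
```

```bash
python3 -c "
from h import *
tgt([.564,.371,.20],-.152)
tgt([.564,.371,.021],-.152,0,.004)"
```

```text
[-1.58 20.72 -2.3 ] [ 0.033  0.29  -0.106] tcp [0.564 0.371 0.2  ]
[-1.58 20.72 -9.62] [ 0.033  0.29  -0.106] tcp [0.564 0.371 0.017]
```

Emit:
apply_moves --moves '[-0.5,1,1,0,0.05,0,-1.6,20.7,1,0.033,0.29,-0.106,-1.6,20.7,1,0.033,0.29,-0.106,-1.6,20.7,1,0.033,0.29,-0.106,-1.6,20.7,1,0.033,0.29,-0.106,-1.6,20.7,1,0.033,0.29,-0.106,-1.6,20.7,1,0.033,0.29,-0.106,-1.6,20.7,1,0.033,0.29,-0.106,-1.6,20.7,1,0.033,0.29,-0.106,-1.6,20.7,1,0.033,0.29,-0.106,-1.6,20.7,1,0.033,0.29,-0.106,-1.6,20.7,1,0.033,0.29,-0.106,-1.6,20.7,1,0.033,0.29,-0.106,-1.6,20.7,1,0.033,0.29,-0.106,-1.6,20.7,1,0.033,0.29,-0.106,-1.6,20.7,1,0.033,0.29,-0.106]'

```text
clock: 5.05
tcp_pos: [0.5608, 0.3715, 0.2743]
orientation: [-0.006, 0.076, 0.997, 0.002]
wrist_force: [0.8, 0.1, -1.7]
finger_gap: 0.0227
grip_force: 39.9
```

```bash
python3 -c "
from h import *
tgt([.564,.371,.06],-.152)
tgt([.564,.371,.021],-.152,0,.003)"
```

```text
[ 0.13 -0.02 -8.57] [-0.004 -0.011  0.   ] tcp [0.564 0.371 0.06 ]
[  0.13  -0.02 -10.25] [-0.004 -0.011  0.   ] tcp [0.564 0.371 0.018]
```

Emit:
apply_moves --moves '[0.1,0,-1.5,0,-0.01,0,0.1,0,-3,0,-0.01,0,0.1,0,-4.5,0,-0.01,0,0.1,0,-6,0,-0.01,0,0.1,0,-7.5,0,-0.01,0,0.1,0,-8.7,0,-0.01,0,0.1,0,-9.5,0,-0.01,0,0.1,0,-10,0,-0.01,0,0.1,0,-10.2,0,-0.01,0,0.1,0,-10.2,0,-0.01,0,0.1,0,-10.2,0,-0.01,0]'

```text
clock: 5.97
tcp_pos: [0.5648, 0.3716, 0.0214]
orientation: [0.001, 0.077, 0.997, 0.003]
wrist_force: [-0.0, 0.7, -0.9]
finger_gap: 0.0225
grip_force: 39.9
```

Emit:
apply_moves --moves '[0,0,0,0,0,0,0,0,0,0,0,0,0,0,0,0,0,0,0,0,0.5,0,0,0,0,0,2,0,0,0,0,0,3.6,0,0,0,0,0,5.2,0,0,0,0,0,6.8,0,0,0,0,0,8.4,0,0,0]' --claw 60

```text
clock: 6.72
tcp_pos: [0.5631, 0.3718, 0.2336]
orientation: [0.0, 0.076, 0.997, 0.003]
wrist_force: [1.0, -0.5, -0.3]
finger_gap: 0.0515
grip_force: 0.0
```

```bash
python3 -c "
from h import *
c=cam('top','t2.png')
tgt([.425,.043,.22],.013)"
```

```text
[ -5.64 -13.21  -0.93] [-0.013  0.012  0.165] tcp [0.425 0.043 0.22 ]
```

Emit:
apply_moves --moves '[-5.6,-13.2,0,0,0,0.165,-5.6,-13.2,0,0,0,0.165,-5.6,-13.2,0,0,0,0.165,-5.6,-13.2,0,0,0,0.165,-5.6,-13.2,0,0,0,0.165,-5.6,-13.2,0,0,0,0.165,-5.6,-13.2,0,0,0,0.165,-5.6,-13.2,0,0,0,0.165,-5.6,-13.2,0,0,0,0.165,-5.6,-13.2,-2,0,0,0.165,-5.6,-13.2,-3.5,0,0,0.165,-5.6,-13.2,-4,0,0,0.165,-5.6,-13.2,-4,0,0,0.165]'

```text
clock: 7.85
tcp_pos: [0.4204, 0.0418, 0.1271]
orientation: [-0.004, -0.006, 1.0, 0.003]
wrist_force: [0.1, 0.6, 0.3]
finger_gap: 0.0513
grip_force: 0.0
```

```bash
python3 -c "
from h import *
c=cam('wrist'); a=c['image'].copy()
for (x,y,th) in [(.425,.043,.013),(.421,-.151,.105),(.422,-.259,.204)]:
    Q=np.array([[sx*.095,sy*.015] for sx,sy in((1,1),(1,-1),(-1,-1),(-1,1))])
    Rm=np.array([[np.cos(th),-np.sin(th)],[np.sin(th),np.cos(th)]])
    p=np.c_[Q@Rm.T+[x,y],np.full(4,.03)]
    cv2.polylines(a,[np.int32(w2pix(c,p))],True,(255,255,0),1)
t=cv2.imread('pics/t2.png')[120:260,160:400]
b=np.hstack([cv2.resize(a,(480,300)),cv2.resize(t,(320,300))]);cv2.imwrite('pics/m3.png',b)
tgt([.425,.043,.013],.013)"
```

```text
[ 0.12  0.05 -4.65] [-0.006 -0.004  0.001] tcp [0.425 0.043 0.013]
```

View pics/m3.png

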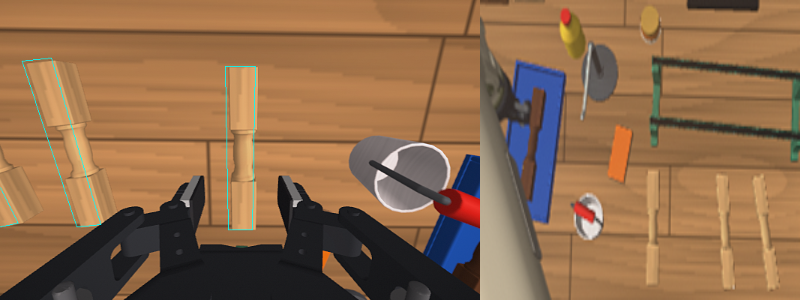

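The dark leg lies in the tray. Leg A matches its outline, centred around (241,148). Grasping leg A now.

Emit:
apply_moves --moves '[0.1,0.05,-1.6,0,0,0,0.1,0.05,-3.2,0,0,0,0.1,0.05,-4.2,0,0,0,0.1,0.05,-4.65,0,0,0,0.1,0.05,-4.65,0,0,0,0.1,0.05,-4.65,0,0,0]'

```text
clock: 8.4
tcp_pos: [0.4276, 0.0431, 0.015]
orientation: [0.0, -0.006, 1.0, 0.003]
wrist_force: [0.0, 0.0, 0.6]
finger_gap: 0.051
grip_force: 0.0
```

Emit:
apply_moves --moves '[0,0,0,0,0,0,0,0,0,0,0,0,0,0,0,0,0,0,0,0,0,0,0,0,0,0,0,0,0,0,0,0,1,0,0,0,0,0,2.5,0,0,0,0,0,4.1,0,0,0,0,0,5.7,0,0,0,0,0,7.3,0,0,0,0,0,8,0,0,0]' --claw 0

```text
clock: 9.32
tcp_pos: [0.4282, 0.0429, 0.22]
orientation: [0.004, -0.006, 1.0, 0.002]
wrist_force: [0.8, -0.5, -0.0]
finger_gap: 0.0222
grip_force: 39.9
```

```bash
cat >> h.py <<'E'
def slot(y,h,e=0,dx=0):  # leg centre on slot y, TCP offset off; h above seat
    b=R.from_euler('z',-.05)*R.from_euler('y',-.28)
    p=np.array([.6245,-.151,.115])+b.apply([dx,y,.015+h])
    tgt(p,-.05,.28,e)
E
python3 -c "
from h import *
slot(.1,.08,.002);slot(.1,.0,.002)"
```

```text
[ 7.03 -3.71 -0.62] [-0.009 -0.272 -0.063] tcp [ 0.604 -0.05   0.204]
[ 7.91 -3.75 -3.7 ] [-0.009 -0.272 -0.063] tcp [ 0.626 -0.051  0.127]
```

Emit:
apply_moves --moves '[1.4,-0.7,0.3,0,-0.05,0,2.8,-1.5,0.3,0,-0.1,0,4.2,-2.2,0.3,0,-0.16,-0.03,5.6,-3,0,-0.009,-0.22,-0.063,7.1,-3.7,-0.6,-0.009,-0.272,-0.063,7.1,-3.7,-0.6,-0.009,-0.272,-0.063,7.1,-3.7,-0.6,-0.009,-0.272,-0.063,7.1,-3.7,-0.6,-0.009,-0.272,-0.063]'

```text
clock: 9.98
tcp_pos: [0.6028, -0.0494, 0.1988]
orientation: [0.134, 0.025, 0.991, -0.003]
wrist_force: [-1.1, 0.2, -0.8]
finger_gap: 0.0226
grip_force: 39.9
```

```bash
python3 -c "
from h import *
slot(.1,.002,0,.003)"
```

```text
[ 1.   -0.07 -2.67] [-0.002 -0.01   0.   ] tcp [ 0.628 -0.051  0.132]
```

Emit:
apply_moves --moves '[0.35,0,-0.9,0,0,0,0.7,-0.03,-1.8,0,-0.005,0,0.9,-0.05,-2.4,0,-0.01,0,0.95,-0.05,-2.6,0,-0.01,0,0.95,-0.05,-2.6,0,-0.01,0,0.95,-0.05,-2.6,0,-0.01,0]'

```text
clock: 10.48
tcp_pos: [0.6272, -0.0502, 0.1346]
orientation: [0.14, 0.025, 0.99, -0.003]
wrist_force: [0.4, 0.4, -1.8]
finger_gap: 0.0221
grip_force: 39.9
```

```bash
python3 -c "
from h import *
slot(.1,.002,0,.003);print(status.get_state()['qvel'].round(3))"
```

```text
[ 0.02 -0.03 -0.1 ] [-0.002  0.001 -0.001] tcp [ 0.628 -0.051  0.132]
[-0.003 -0.012  0.018 -0.007 -0.001  0.001]
```

Emit:
apply_moves --moves '[0.02,0,-0.15,0,0,0,0.02,0,-0.15,0,0,0,0.02,0,-0.15,0,0,0]'

```text
clock: 10.73
tcp_pos: [0.6281, -0.0507, 0.1308]
orientation: [0.141, 0.025, 0.99, -0.003]
wrist_force: [1.1, -0.1, -0.4]
finger_gap: 0.0224
grip_force: 39.9
```

Emit:
apply_moves --moves '[0,0,0,0,0,0,0,0,0,0,0,0,0,0,0,0,0,0,0,0,0,0,0,0,-0.15,0,0.5,0,0,0,-0.6,0,2,0,0,0,-1,0,3.5,0,0,0,-2,-0.5,4.2,0,0.1,0,-2,-0.5,4.2,0,0.1,0]' --claw 60

```text
clock: 11.48
tcp_pos: [0.5769, -0.0644, 0.2408]
orientation: [0.09, 0.025, 0.996, -0.005]
wrist_force: [2.0, -0.3, 0.5]
finger_gap: 0.0513
grip_force: 0.0
```

```bash
python3 -c "
from h import *
tgt([.421,-.151,.13],.105)"
```

```text
[-6.23 -3.46 -4.43] [-0.     0.181  0.155] tcp [ 0.421 -0.151  0.13 ]
```

Emit:
apply_moves --moves '[-1.5,-0.8,0,0,0.08,0.1,-3,-1.7,0,0,0.181,0.155,-4.5,-2.5,0,0,0.181,0.155,-6.2,-3.45,-1.5,0,0.181,0.155,-6.2,-3.45,-3,0,0.181,0.155,-6.2,-3.45,-4.4,0,0.181,0.155,-6.2,-3.45,-4.4,0,0.181,0.155,-6.2,-3.45,-4.4,0,0.181,0.155,-6.2,-3.45,-4.4,0,0.181,0.155]'

```text
clock: 12.23
tcp_pos: [0.4239, -0.1497, 0.1259]
orientation: [0.001, -0.053, 0.999, 0.001]
wrist_force: [0.2, 0.5, 0.5]
finger_gap: 0.0512
grip_force: 0.0
```

```bash
cat >> h.py <<'E'
def ov(c,a,legs):
  for (x,y,th) in legs:
    Q=np.array([[sx*.095,sy*.015] for sx,sy in((1,1),(1,-1),(-1,-1),(-1,1))])
    Rm=np.array([[np.cos(th),-np.sin(th)],[np.sin(th),np.cos(th)]])
    cv2.polylines(a,[np.int32(w2pix(c,np.c_[Q@Rm.T+[x,y],np.full(4,.03)]))],True,(255,255,0),1)
E
python3 -c "
from h import *
c=cam('wrist'); a=c['image'].copy(); ov(c,a,[(.421,-.151,.105),(.422,-.259,.204)])
t=cam('top','t4.png')['image'][120:260,240:480]
b=np.hstack([cv2.resize(a,(480,300)),cv2.resize(t,(320,300))]);cv2.imwrite('pics/m4.png',b)
tgt([.421,-.151,.013],.105)"
```

```text
[-0.17 -0.03 -4.57] [ 0.     0.004 -0.001] tcp [ 0.421 -0.151  0.013]
```

View pics/m4.png

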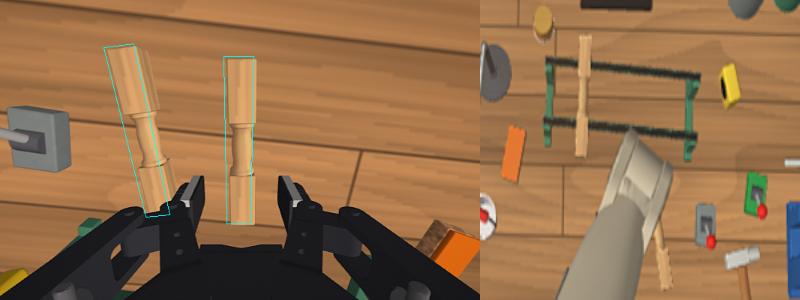

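Leg A rests across both battens. Leg B at (240,140) matches its outline and the fingers clear leg C. Grasping leg B.

Emit:
apply_moves --moves '[-0.15,0,-1.6,0,0,0,-0.15,0,-3.2,0,0,0,-0.15,0,-4.2,0,0,0,-0.15,0,-4.57,0,0,0,-0.15,0,-4.57,0,0,0,-0.15,0,-4.57,0,0,0]'

```text
clock: 12.83
tcp_pos: [0.4207, -0.15, 0.012]
orientation: [0.001, -0.053, 0.999, 0.0]
wrist_force: [0.5, -0.6, 1.1]
finger_gap: 0.0513
grip_force: 0.0
```

Emit:
apply_moves --moves '[0,0,0,0,0,0,0,0,0,0,0,0,0,0,0,0,0,0,0,0,0,0,0,0,0,0,0,0,0,0,0,0,1,0,0,0,0,0,2.5,0,0,0,0,0,4.1,0,0,0,0,0,5.7,0,0,0,0,0,7.3,0,0,0,0,0,8,0,0,0,0,0,8,0,0,0]' --claw 0

```text
clock: 13.83
tcp_pos: [0.4218, -0.151, 0.2167]
orientation: [0.005, -0.053, 0.999, -0.002]
wrist_force: [0.3, -1.2, -1.4]
finger_gap: 0.0228
grip_force: 39.8
```

```bash
python3 -c "
from h import *
slot(0,.08);slot(0,.003)"
```

```text
[ 7.06  0.05 -0.42] [ 0.012 -0.271 -0.154] tcp [ 0.598 -0.15   0.206]
[ 7.91  0.01 -3.38] [ 0.012 -0.271 -0.154] tcp [ 0.62  -0.151  0.132]
```

Emit:
apply_moves --moves '[1.4,0,0.3,0,-0.05,0,2.8,0,0.3,0,-0.1,0,4.2,0,0.3,0,-0.16,-0.08,5.6,0,0,0.012,-0.22,-0.154,7.1,0.05,-0.4,0.012,-0.275,-0.154,7.1,0.05,-0.4,0.012,-0.275,-0.154,7.5,0.05,-1.6,0.012,-0.275,-0.154,7.75,0,-2.6,0.012,-0.275,-0.154,7.9,0,-3.1,0.012,-0.275,-0.154,7.9,0,-3.1,0.012,-0.275,-0.154,7.9,0,-3.1,0.012,-0.275,-0.154,7.9,0,-3.1,0.012,-0.275,-0.154]'

```text
clock: 14.83
tcp_pos: [0.6166, -0.1496, 0.1339]
orientation: [0.138, 0.024, 0.99, -0.0]
wrist_force: [0.1, -1.3, -1.1]
finger_gap: 0.0224
grip_force: 39.8
```

```bash
python3 -c "
from h import *
slot(0,.001)"
```

```text
[ 0.14 -0.05 -0.14] [-0.006 -0.004 -0.002] tcp [ 0.62  -0.151  0.13 ]
```

Emit:
apply_moves --moves '[0.1,0,-0.14,0,0,0,0.1,0,-0.14,0,0,0,0.1,0,-0.14,0,0,0]'

```text
clock: 15.08
tcp_pos: [0.6195, -0.1497, 0.1305]
orientation: [0.138, 0.024, 0.99, -0.001]
wrist_force: [0.1, 0.7, -0.8]
finger_gap: 0.0226
grip_force: 39.8
```

Emit:
apply_moves --moves '[0,0,0,0,0,0,0,0,0,0,0,0,0,0,0,0,0,0,0,0,0,0,0,0,-0.15,0,0.5,0,0,0,-0.6,0,2,0,0,0,-1,0,3.5,0,0,0,-2,-0.5,4.2,0,0.1,0,-2,-0.5,4.2,0,0.1,0]' --claw 60

```text
clock: 15.83
tcp_pos: [0.5684, -0.1634, 0.2407]
orientation: [0.088, 0.025, 0.996, -0.003]
wrist_force: [0.4, -0.7, 0.3]
finger_gap: 0.0513
grip_force: 0.0
```

```bash
python3 -c "
from h import *
tgt([.422,-.259,.13],.204)"
```

```text
[-5.86 -3.82 -4.43] [-0.012  0.176  0.253] tcp [ 0.422 -0.259  0.13 ]
```

Emit:
apply_moves --moves '[-1.5,-1,0,0,0.08,0.1,-3,-2,0,0,0.176,0.2,-4.5,-3,0,-0.012,0.176,0.253,-5.85,-3.8,-1.5,-0.012,0.176,0.253,-5.85,-3.8,-3,-0.012,0.176,0.253,-5.85,-3.8,-4.4,-0.012,0.176,0.253,-5.85,-3.8,-4.4,-0.012,0.176,0.253,-5.85,-3.8,-4.4,-0.012,0.176,0.253]'

```text
clock: 16.5
tcp_pos: [0.4209, -0.2555, 0.1223]
orientation: [-0.002, -0.102, 0.995, 0.004]
wrist_force: [-0.1, -0.3, 0.8]
finger_gap: 0.051
grip_force: 0.0
```

```bash
python3 -c "
from h import *
c=cam('wrist'); a=c['image'].copy(); ov(c,a,[(.422,-.259,.204)])
t=cam('top','t5.png')['image'][120:260,240:480]
b=np.hstack([cv2.resize(a,(480,300)),cv2.resize(t,(320,300))]);cv2.imwrite('pics/m5.png',b)
tgt([.422,-.259,.013],.204)"
```

```text
[-0.09 -0.06 -4.53] [-0.002  0.001 -0.001] tcp [ 0.422 -0.259  0.013]
```

View pics/m5.png

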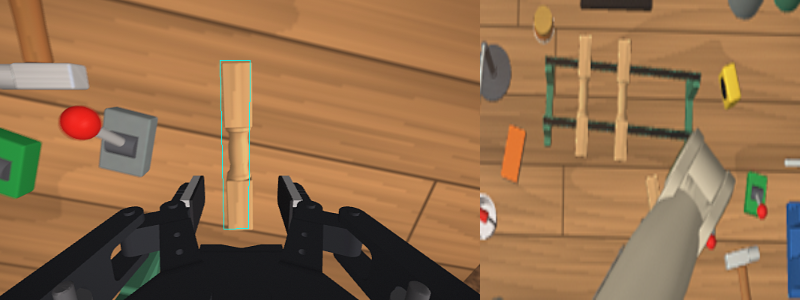

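Legs A and B are on the battens about 100 mm apart. Leg C at (236,145) matches its outline. Grasping leg C.

Emit:
apply_moves --moves '[-0.05,-0.1,-1.6,0,0,0,-0.05,-0.1,-3.2,0,0,0,-0.05,-0.1,-4.2,0,0,0,-0.05,-0.1,-4.55,0,0,0,-0.05,-0.1,-4.55,0,0,0,-0.05,-0.1,-4.55,0,0,0]'

```text
clock: 17.1
tcp_pos: [0.4235, -0.2605, 0.0127]
orientation: [0.001, -0.103, 0.995, 0.0]
wrist_force: [-0.1, -0.7, 0.5]
finger_gap: 0.0512
grip_force: 0.0
```

Emit:
apply_moves --moves '[0,0,0,0,0,0,0,0,0,0,0,0,0,0,0,0,0,0,0,0,0,0,0,0,0,0,0,0,0,0,0,0,1,0,0,0,0,0,2.5,0,0,0,0,0,4.1,0,0,0,0,0,5.7,0,0,0,0,0,7.3,0,0,0,0,0,8,0,0,0,0,0,8,0,0,0]' --claw 0

```text
clock: 18.1
tcp_pos: [0.424, -0.2616, 0.2173]
orientation: [0.004, -0.102, 0.995, -0.003]
wrist_force: [0.9, -0.1, -0.6]
finger_gap: 0.022
grip_force: 39.8
```

```bash
python3 -c "
from h import *
slot(-.1,.08);slot(-.1,.003)"
```

```text
[ 6.77  0.48 -0.44] [ 0.027 -0.273 -0.252] tcp [ 0.593 -0.25   0.206]
[ 7.62  0.44 -3.4 ] [ 0.027 -0.273 -0.252] tcp [ 0.615 -0.251  0.132]
```

Emit:
apply_moves --moves '[1.4,0.1,0.3,0,-0.05,-0.05,2.8,0.2,0.3,0,-0.1,-0.1,4.2,0.3,0.3,0.01,-0.16,-0.18,5.6,0.4,0,0.027,-0.22,-0.252,6.8,0.48,-0.4,0.027,-0.278,-0.252,6.8,0.48,-0.4,0.027,-0.278,-0.252,7.2,0.45,-1.6,0.027,-0.278,-0.252,7.5,0.45,-2.6,0.027,-0.278,-0.252,7.7,0.45,-3.1,0.027,-0.278,-0.252,7.7,0.45,-3.1,0.027,-0.278,-0.252,7.7,0.45,-3.1,0.027,-0.278,-0.252,7.7,0.45,-3.1,0.027,-0.278,-0.252]'

```text
clock: 19.1
tcp_pos: [0.614, -0.2485, 0.1342]
orientation: [0.139, 0.024, 0.99, 0.0]
wrist_force: [-0.1, -1.0, -0.2]
finger_gap: 0.0225
grip_force: 39.8
```

```bash
python3 -c "
from h import *
slot(-.1,.001)"
```

```text
[ 0.04 -0.09 -0.15] [-0.008 -0.001 -0.002] tcp [ 0.615 -0.251  0.13 ]
```

Emit:
apply_moves --moves '[0.03,0,-0.15,0,0,0,0.03,0,-0.15,0,0,0,0.03,0,-0.15,0,0,0]'

```text
clock: 19.35
tcp_pos: [0.6149, -0.2485, 0.1304]
orientation: [0.139, 0.024, 0.99, 0.0]
wrist_force: [0.2, 0.4, -0.8]
finger_gap: 0.0223
grip_force: 39.8
```

Emit:
apply_moves --moves '[0,0,0,0,0,0,0,0,0,0,0,0,0,0,0,0,0,0,0,0,0,0,0,0,-0.15,0,0.5,0,0,0,-0.6,0,2,0,0,0,-1,0,3.5,0,0,0,-2,0,4.6,0,0.1,0,-3.5,0,4.6,0,0.2,0,-3.5,0,4.6,0,0.28,0]' --claw 60

```text
clock: 20.18
tcp_pos: [0.5236, -0.2485, 0.249]
orientation: [-0.002, 0.025, 1.0, -0.004]
wrist_force: [0.5, -0.7, -1.3]
finger_gap: 0.0514
grip_force: 0.0
```

```bash
python3 -c "
from h import *
tgt([.435,.208,.20],1.108)"
```

```text
[-3.55 18.26 -1.96] [1.000e-02 1.000e-03 1.158e+00] tcp [0.435 0.208 0.2  ]
```

Emit:
apply_moves --moves '[-3.5,18.3,0,0,0,1.158,-3.5,18.3,0,0,0,1.158,-3.5,18.3,0,0,0,1.158,-3.5,18.3,0,0,0,1.158,-3.5,18.3,0,0,0,1.158,-3.5,18.3,0,0,0,1.158,-3.5,18.3,0,0,0,1.158,-3.5,18.3,0,0,0,1.158,-3.5,18.3,0,0,0,1.158,-3.5,18.3,0,0,0,1.158,-3.5,18.3,0,0,0,1.158,-3.5,18.3,0,0,0,1.158,-3.5,18.3,0,0,0,1.158,-3.5,18.3,0,0,0,1.158,-3.5,18.3,0,0,0,1.158]'

```text
clock: 21.43
tcp_pos: [0.4401, 0.2082, 0.2445]
orientation: [0.001, -0.526, 0.85, -0.003]
wrist_force: [-0.3, 0.4, 0.0]
finger_gap: 0.0514
grip_force: 0.0
```

```bash
python3 -c "
from h import *
c=cam('wrist'); a=c['image'].copy()
g=np.array([.435,.208,.125]);d=np.array([np.cos(1.108),np.sin(1.108),0])*.026;n=np.array([-d[1],d[0],0])*10/26
cv2.polylines(a,[np.int32(w2pix(c,[g+d+n,g+d-n,g-d-n,g-d+n]))],True,(255,255,0),1)
cv2.imwrite('pics/m6.png',a)
tgt(g,1.108)
c=cam('top')
cv2.imwrite('pics/m7.png',cv2.resize(c['image'][120:260,150:460],(800,361)))"
```

```text
[-0.21  0.   -4.78] [0.004 0.004 0.   ] tcp [0.435 0.208 0.125]
```

View pics/m6.png

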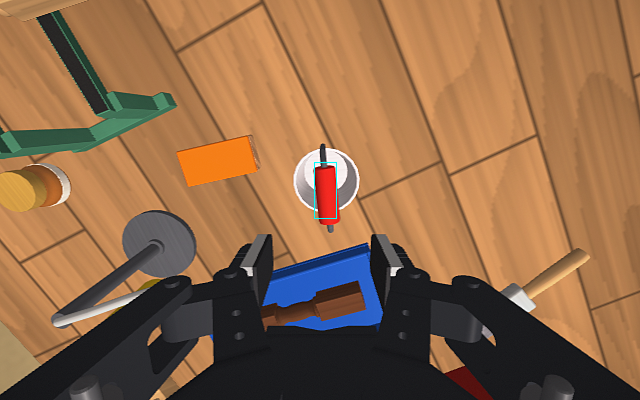

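The grip is seen centred near (327,194), about 2 mm from the prediction and slightly turned. I'll refine the grip and the hook from this one.

```bash
python3 -c "
from h import *
c=cam('wrist')
w=pix2w(c,[(324,166),(330,222)],.133);print(w.round(4),w.mean(0).round(4),np.arctan2(*(w[1]-w[0])[[1,0]]))
print('tip',pix2w(c,[(60,321)],.186).round(4),'post',pix2w(c,[(157,246)],.168).round(4),'foot',pix2w(c,[(159,244)],.004).round(4))
tgt([.436,.209,.126],1.15)
"
```

```text
[[0.4255 0.185  0.133 ]
 [0.4433 0.2332 0.133 ]] [0.4344 0.2091 0.133 ] 1.2164320690421246
tip [[0.6635 0.1947 0.186 ]] post [[0.571  0.1781 0.168 ]] foot [[0.6922 0.1992 0.004 ]]
[-0.17  0.05 -4.74] [0.004 0.004 0.043] tcp [0.436 0.209 0.126]
```

View pics/m7.png

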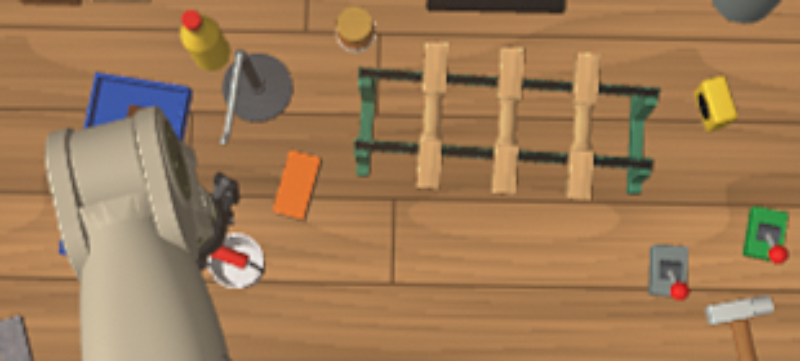

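Top view (m7): all three pale legs lie evenly across both battens, at u≈432, 507 and 582. Grasping the pail next.

Emit:
apply_moves --moves '[-0.1,0,-1.5,0,0,0.05,-0.2,0,-3,0,0,0.05,-0.2,0.03,-4.2,0,0,0.05,-0.2,0.03,-4.75,0,0,0.05,-0.2,0.03,-4.75,0,0,0.05,-0.2,0.03,-4.75,0,0,0.05]'

```text
clock: 22.08
tcp_pos: [0.4347, 0.209, 0.1255]
orientation: [-0.0, -0.547, 0.837, -0.002]
wrist_force: [-0.0, 0.9, 1.0]
finger_gap: 0.0516
grip_force: 0.0
```

Emit:
apply_moves --moves '[0,0,0,0,0,0,0,0,0,0,0,0,0,0,0,0,0,0,0,0,0,0,0,0,0,0,0,0,0,0,0,0,0,0,0,0,0,0,0.5,0,0,0,0,0,1.5,0,0,0,0,0,2.5,0,0,0,0,0,3.2,0,0,0,0,0,3.4,0,0,0,0,0,3.4,0,0,0,0,0,3.4,0,0,0]' --claw 0 --newtons 50

```text
clock: 23.17
tcp_pos: [0.4346, 0.21, 0.2103]
orientation: [0.001, -0.548, 0.836, -0.003]
wrist_force: [-0.3, -0.7, -2.3]
finger_gap: 0.0177
grip_force: 49.0
```

```bash
python3 -c "
from h import *
tgt([.515,.2185,.2095],1.441)
tgt([.622,.205,.2095],1.441)"
```

```text
[ 3.22  0.34 -0.03] [0.003 0.004 0.281] tcp [0.515 0.218 0.21 ]
[ 7.5  -0.2  -0.03] [0.003 0.004 0.281] tcp [0.622 0.205 0.21 ]
```

Emit:
apply_moves --moves '[0.8,0.1,0,0,0,0.1,1.6,0.2,0,0,0,0.2,2.4,0.3,0,0,0,0.281,3,0.34,0,0,0,0.281,3.2,0.34,0,0,0,0.281,3.2,0.34,0,0,0,0.281,3.2,0.34,0,0,0,0.281]'

```text
clock: 23.75
tcp_pos: [0.5135, 0.2182, 0.2094]
orientation: [-0.0, -0.66, 0.752, -0.002]
wrist_force: [-0.2, 0.2, -2.8]
finger_gap: 0.018
grip_force: 49.0
```

```bash
python3 -c "
from h import *
a=cam('wrist')['image'];c=cam('scene');b=c['image']
p=w2pix(c,[[.515,.2185,.2095],[.571,.211,.186],[.622,.205,.17],[.6915,.196,.17]]);print(p.round(0))
b=b[120:300,360:560]
cv2.imwrite('pics/m8.png',np.hstack([cv2.resize(a,(400,250)),cv2.resize(b,(278,250))]))
b=cv2.resize(b,(666,600),interpolation=cv2.INTER_CUBIC);cv2.imwrite('pics/m8b.png',b)"
```

```text
[[438. 173.]
 [440. 197.]
 [443. 218.]
 [448. 242.]]
```

View pics/m8b.png

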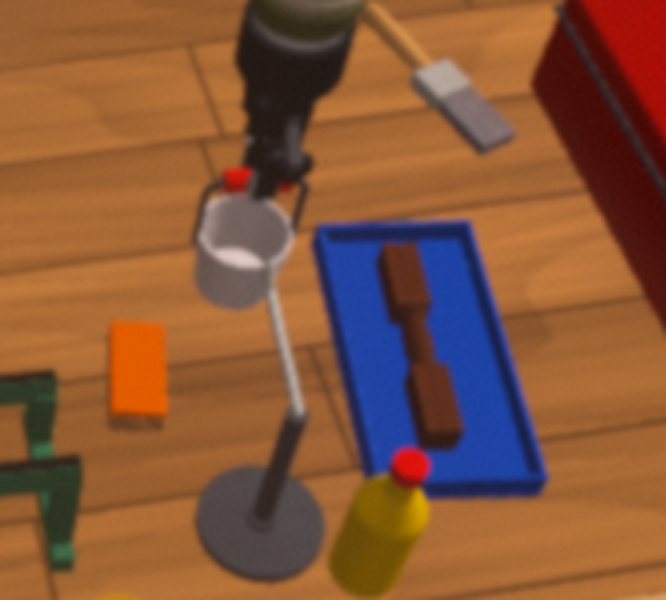

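The scene crop matches the prediction: tip at (271,258), post top at (298,408), and the pail's grip at (259,177) lined up with the arm, about 2 mm to the side. The dark leg is well inside the tray. Sliding on and lowering.

Emit:
apply_moves --moves '[0.6,-0.03,0,0,0,0,1.2,-0.1,0,0,0,0,1.8,-0.17,0,0,0,0,2.4,-0.24,0,0,0,0,3,-0.3,0,0,0,0,3.6,-0.38,0,0,0,0,4.1,-0.43,0,0,0,0,4.3,-0.45,0,0,0,0,4.3,-0.45,0,0,0,0,4.3,-0.45,-0.3,0,0,0,4.3,-0.45,-0.6,0,0,0,4.3,-0.45,-0.9,0,0,0,4.3,-0.45,-1,0,0,0,4.3,-0.45,-1,0,0,0,4.3,-0.45,-1,0,0,0]'

```text
clock: 25.1
tcp_pos: [0.6218, 0.2074, 0.1855]
orientation: [0.001, -0.66, 0.751, -0.002]
wrist_force: [0.3, -0.3, -1.7]
finger_gap: 0.0181
grip_force: 49.0
```

Emit:
apply_moves --moves '[0,0,-0.1,0,0,0,0,0,-0.15,0,0,0,0,0,-0.15,0,0,0,0,0,-0.15,0,0,0]'

```text
clock: 25.43
tcp_pos: [0.6226, 0.2074, 0.1827]
orientation: [0.002, -0.66, 0.751, -0.003]
wrist_force: [0.5, -0.4, 0.4]
finger_gap: 0.0179
grip_force: 49.4
```

The weight is now on the hook. Releasing gently and lifting.

Emit:
apply_moves --moves '[0,0,0,0,0,0,0,0,0,0,0,0,0,0,0,0,0,0,0,0,0,0,0,0,0,0,0.3,0,0,0,0,0,1,0,0,0,0,0,2,0,0,0,0,0,3.2,0,0,0,0,0,4,0,0,0,0,0,4,0,0,0]' --claw 42

```text
clock: 26.27
tcp_pos: [0.6241, 0.2077, 0.2884]
orientation: [0.005, -0.66, 0.751, -0.005]
wrist_force: [0.5, 0.6, 1.3]
finger_gap: 0.0359
grip_force: 0.0
```

```bash
python3 -c "
from h import *
c=cam('top'); s=cam('scene')
cv2.imwrite('pics/m9.png',np.vstack([cv2.resize(c['image'][115:265,150:460],(600,290)),cv2.resize(s['image'][130:310,60:560],(600,216))]))
tgt([.36,-.38,.28],0);tgt([.36,-.38,.09],0)"
```

```text
[-10.52 -23.5   -0.14] [ 0.007  0.005 -1.441] tcp [ 0.36 -0.38  0.28]
[-10.52 -23.5   -7.74] [ 0.007  0.005 -1.441] tcp [ 0.36 -0.38  0.09]
```

View pics/m9.png

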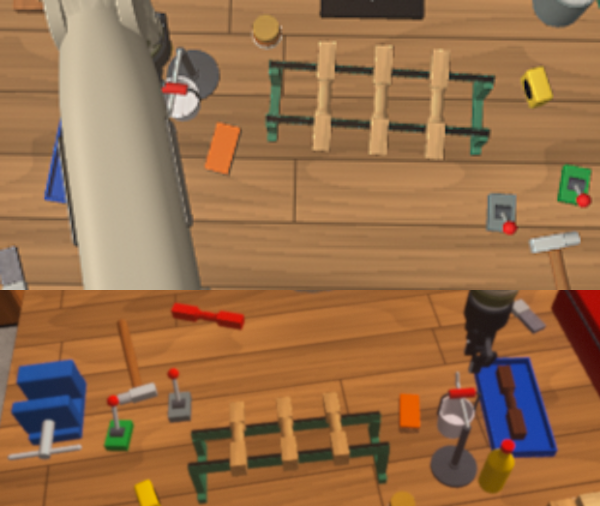

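The pail hangs upright on the hook, the three legs lie spaced on the battens and the dark leg is in the tray. Moving to the switch with the gripper closed.

Emit:
apply_moves --moves '[-11.2,-23.5,0,0,0,-1.44,-11.2,-23.5,0,0,0,-1.44,-11.2,-23.5,0,0,0,-1.44,-11.2,-23.5,0,0,0,-1.44,-11.2,-23.5,0,0,0,-1.44,-11.2,-23.5,0,0,0,-1.44,-11.2,-23.5,0,0,0,-1.44,-11.2,-23.5,0,0,0,-1.44,-11.2,-23.5,0,0,0,-1.44,-11.2,-23.5,0,0,0,-1.44,-11.2,-23.5,0,0,0,-1.44,-11.2,-23.5,0,0,0,-1.44,-11.2,-23.5,0,0,0,-1.44,-11.2,-23.5,0,0,0,-1.44,-11.2,-23.5,0,0,0,-1.44,-11.2,-23.5,0,0,0,-1.44,-11.2,-23.5,0,0,0,-1.44,-11.2,-23.5,0,0,0,-1.44]' --claw 0

```text
clock: 27.87
tcp_pos: [0.341, -0.3807, 0.2804]
orientation: [-0.002, 0.001, 1.0, -0.001]
wrist_force: [0.3, -0.5, 0.1]
finger_gap: 0.0003
grip_force: 0.0
```

```bash
python3 -c "
from h import *
c=cam('top','t9.png'); w=cam('wrist')
cv2.imwrite('pics/m10.png',np.hstack([cv2.resize(c['image'][115:265,160:460],(500,250)),cv2.resize(w['image'],(300,250))]))
# red knob blob near grey box
for n,k in(('top',c),('scene',cam('scene'))):
    h=cv2.cvtColor(k['image'],cv2.COLOR_BGR2HSV); m=((h[...,0]<8)|(h[...,0]>172))&(h[...,1]>180)&(h[...,2]>120)
    N,l,st,ce=cv2.connectedComponentsWithStats(m.astype(np.uint8))
    e=w2pix(k,[[.402,-.382,.092]])[0]
    i=1+np.argmin(np.linalg.norm(ce[1:]-e,axis=1)); print(n,e.round(1),ce[i].round(1),st[i],pix2w(k,ce[i],.094).round(4))
tgt([.345,-.382,.085],0)"
```

```text
top [413.2 233. ] [412.9 232.5] [410 230   7   6  37] [[ 0.4038 -0.3805  0.094 ]]
scene [203.9 199.6] [204.1 199.1] [200 195   9   9  67] [[ 0.4019 -0.381   0.094 ]]
[ 0.1  -0.12 -7.86] [ 0.004 -0.002 -0.002] tcp [ 0.345 -0.382  0.085]
```

View pics/m10.png

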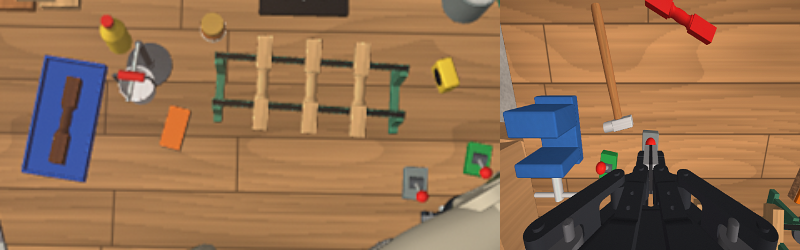

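Everything is in place and the knob is at (0.403, −0.381). Lowering behind it and pushing +x.

Emit:
apply_moves --moves '[0,0,-1.5,0,0,0,0,0,-3,0,0,0,0,0,-4.5,0,0,0,0,0,-6,0,0,0,0,0,-7.2,0,0,0,0,0,-7.7,0,0,0,0,0,-7.7,0,0,0,0.8,0,-7.7,0,0,0,1.4,0,-7.7,0,0,0,2,0,-7.7,0,0,0,2.5,0,-7.7,0,0,0,3,0,-7.7,0,0,0,3.5,0,-7.7,0,0,0,4,0,-7.7,0,0,0,4.3,0,-7.7,0,0,0,4.5,0,-7.7,0,0,0,4.5,0,-7.7,0,0,0,4.5,0,-7.7,0,0,0]'

```text
clock: 29.52
tcp_pos: [0.4529, -0.3798, 0.0895]
orientation: [-0.003, -0.0, 1.0, -0.002]
wrist_force: [-7.1, -0.4, 4.6]
finger_gap: 0.0001
grip_force: 3.7
```

```bash
python3 -c "
from h import *
k=cam('scene')
print(w2pix(k,[[.437+.08*np.sin(a-.5),-.382,.022+.08*np.cos(a-.5)] for a in(0,.8,.9,1.)]).round(1))
h=cv2.cvtColor(k['image'],cv2.COLOR_BGR2HSV); m=((h[...,0]<8)|(h[...,0]>172))&(h[...,1]>180)&(h[...,2]>120)
N,l,st,ce=cv2.connectedComponentsWithStats(m.astype(np.uint8))
for i in range(1,N):
  if st[i,4]>15: print(ce[i].round(1),st[i])"
```

```text
[[203.8 198.6]
 [203.8 215.6]
 [204.1 218.5]
 [204.4 221.5]]
[585.  158.2] [ 532  110  108   95 4724]
[233.8 149.6] [202 141  62  21 476]
[445.4 215. ] [434 211  23   9 153]
[202.9 221.4] [199 217   9   9  69]
[153.4 221.9] [149 218  10   9  70]
[482.8 259.5] [478 255  10  10  83]
```

The knob is at (203,221), which matches 1.0 rad, and the arm is pressing against the stop. Backing off and making a final check.

Emit:
apply_moves --moves '[-0.8,0,0,0,0,0,-1.8,0,0,0,0,0,-3,0,0,0,0,0,-3.5,0,1.5,0,0,0,-3.5,0,3,0,0,0,-3.5,0,4.5,0,0,0,-3.5,0,6,0,0,0,-3.5,0,6,0,0,0,-3.5,0,6,0,0,0,-3.5,0,6,0,0,0,-3.5,0,6,0,0,0,-3.5,0,6,0,0,0]'

```text
clock: 30.57
tcp_pos: [0.3668, -0.3793, 0.2378]
orientation: [-0.002, -0.001, 1.0, -0.001]
wrist_force: [0.4, -0.6, 0.2]
finger_gap: -0.0001
grip_force: 0.0
```

```bash
python3 -c "
from h import *
k=cam('scene');c=cam('top')
cv2.imwrite('pics/m11.png',np.vstack([cv2.resize(c['image'][115:265,150:460],(600,290)),cv2.resize(k['image'][130:310,60:560],(600,216))]))
h=cv2.cvtColor(k['image'],cv2.COLOR_BGR2HSV); m=((h[...,0]<8)|(h[...,0]>172))&(h[...,1]>180)&(h[...,2]>120)
N,l,st,ce=cv2.connectedComponentsWithStats(m.astype(np.uint8))
print([tuple(ce[i].round(1)) for i in range(1,N) if 50<st[i,4]<100])"
```

```text
[(np.float64(153.4), np.float64(221.9)), (np.float64(202.9), np.float64(221.6)), (np.float64(482.7), np.float64(259.4))]
```

View pics/m11.png

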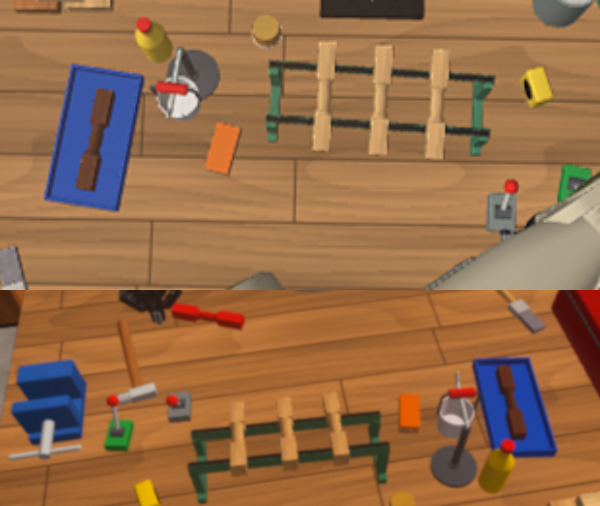

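The final view shows the lever over to on, the legs on the battens, the pail on the hook and the dark leg in the tray. The gripper is clear of everything.

```bash
python3 -c "
from workcell import job
print(job.hand_in())"
```

```text
the job is handed in; nothing more can be done
None
```

The job is handed in with no verdict shown; the last pictures show the dark leg in the blue tray, all three pale legs spaced across the battens, the pail on the hook, and the fan lever fully on.

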